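# Fit a switch module and cover the chassis bay

## Robot

A 6-joint arm with a two-finger parallel gripper is mounted at the origin on the work surface. World frame = base frame: x ahead of the robot, y to its left, z up, the work surface at z = 0. Lengths are in m, angles in rad, forces in N, time in s.
With the tool pointing down it reaches from about 0.4 to 0.825 m from the base axis. Payload 7 kg.
Tool frame: the origin (TCP) lies midway between the tips of the shut fingers; the grasp point (between the pads) lies 19 mm behind it (env.grasp_offset is the distance from the TCP to the grasp point, in m); z points along the fingers, y is the direction in which the jaws open and shut (so a half turn about z gives the same grasp; the last joint's range is limited). The gripper opens to 88 mm and grips with 3 to 60 N. Pads are 19 mm wide; open, the fingers measure 130 mm over their backs; the gripper's body (78 mm by 193 mm) begins 47 mm behind the grasp point.
Start: joints at [1.568, 0.359, 0.012, 0, -1.224, -0.288], TCP at [0.194, 0.647, 0.227] pointing down, gripper open.
Joint ranges: [-3.07, 3.07], [-1.43, 2.12], [-1.02, 1.25], [-3.03, 1.67], [-3.05, -0], [-3.03, 3.03]. Speed limits (rad/s): [2.39, 2.39, 3.01, 3.14, 3.14, 3.14].

## Interface

Orientations are given as a rotation vector (axis times angle).
In Python, from station import env gives the robot as it stands. The module is installed in compiled form; this text tells all that it offers.
- The arm moves only by the tool move_arm, never from a script. Its argument "series" is text: rows parted by semicolons, each of 6 numbers parted by spaces: the shift along the world's x, y, z in cm, then the turn, a rotation vector about the world's x, y, z in degrees. In form: dx dy dz wx wy wz; .... A call has 1 to 12 rows; each row shifts and turns the commanded pose from where the row before left it; what a row does not reach is not made up. A row lasts 1/8 s, in which the tool goes at most 62.5 mm and 10.7 degrees, less where a joint would pass 70% of its speed; a pose out of reach is approached as far as the arm can. A call with a gripper value outside its range is refused whole. "claw" is the closure, from 0 (fully open) to 1 (shut), set as the call begins (left out, the last holds). The fingers move at their own pace and stop on an object; "squeeze" is the grip in N (left out, the last holds). Time passes only in rows, so rows that do not move let the fingers close. It gives the time, the measured TCP pose, the force and the opening at its end, in the units of the state.
- env.state(): the state, without advancing time (a new reading comes with each control period).
- env.snapshot(name): name is "side" or "top" or "wrist"; returns a dict with "frame" (384x512x3 uint8, blue, green, red), "camera_matrix" (3x3 intrinsics, pixels), "T" (4x4, takes a point from camera to world coordinates); the wrist camera has in their place "T_tool_cam" (4x4, takes a point from camera to tool coordinates, whose origin is the TCP and whose axes are the flange's). Camera axes: x right, y up, looking along -z (the intrinsics and any distortion apply to the point x, -y, -z); pixel columns grow to the right and rows downward; lengths in m; the calibration is good to about 2 mm. The wrist camera is an equidistant fisheye: a pixel r from the principal point sees the ray r / f radians off the axis. A picture is of the moment at which its call begins: read the wrist's pose just before it. There is no depth.
- env.sign_off(): hands the job in, once; it reports no verdict.
The state is a dict: "time": time; "joint_pos": joint angles; "qvel": joint speeds; "joint_efforts": joint torques, N m; "eef_pos": TCP position; "orientation": TCP orientation; "wrist_force": force on the tool from outside, world axes, zero at the start; "torque": the same for the moment, N m; "width": opening from 0.0 (shut) to 1.0 (fully open).
Only numpy, scipy, OpenCV 4.12 (cv2) and the standard library are available. Lean on these libraries where they do the work, as an engineer would, in place of code of your own. Each camera call takes 0.05 s, during which the arm holds its last target. There are 200 camera calls.

## Task

Fit the short switch module, the one that suits the cradle, into the cradle in the open bay of the fibre switch chassis: flat on its pad, with its two ports towards the chassis front panel (the end with the row of adapters), set down and not dropped. Then slide the cover plate from the fixed top across the bay towards the front panel until it lies on both side ledges, level, fully down in its recess. Leave the other things on the bench where they are.

Things in the scene. Friction and masses are not known exactly. Their poses are not given: they have to be found in the camera images.
- chassis: Grey half-rack fibre switch chassis, fixed to the bench, 222 (x) by 348 (y) by 44 mm high. Origin on the bench under the middle of its open bay; z up, -y towards the front panel. The bay runs from y -77 to +77 mm, floor at z 6, and is 190 mm wide between its ledges; a circuit board and a splice comb, lower than z 21, lie in it at |x| 70 to 90. Behind the bay, y +77 to +267, is a fixed top (deck).
- front_panel (a point): Middle of the top inner edge of the front panel (0, -77, 44 mm of the chassis), the stop for the cover. Outside, a row of black adapters sticks out to y -96.
- deck_edge (a point): Middle of the deck's edge where the bay begins (0, +77, 40 mm of the chassis). The deck's top is at z 40. The two side walls, inner faces at x -107 and +107 mm, run the whole length of the chassis and rise to z 44, 4 mm above the deck, so they guide the cover.
- ledge_a (a point): Middle of the top of the ledge along the -x side wall of the bay (-101, 0, 36 mm of the chassis): 12 mm wide, as long as the bay. One of the two supports of the cover, 4 mm lower than the deck.
- ledge_b (a point): The same on the +x side (+101, 0, 36 mm of the chassis).
- cradle (a point): Centre of the top of the cradle's pad in mid bay (0, 0, 9 mm of the chassis, same axes). Four steel L corners, 9 mm high above the pad plus a 5 mm outward flare, leave 51 (x) by 105 mm (y) between them: 2.5 mm clear on each side of the short module. They cover only the last 22 mm of each long side and 10 mm of each end: mid sides are free for fingers, ports come out between the corners.
- module: Short switch module: aluminium box with a steel lid, 46 (x) by 100 (y) by 25.5 mm high, about 0.22 kg, lying on the bench to the right of the chassis. Origin at the centre of its underside. Two black ports (round stubs 8.4 mm thick, 10 mm long, 16.5 mm up) stick out of its -y end. Seated, its axes agree with the chassis axes.
- module_ports (a point): Point between the tips of the short module's two ports (0, -60, 16.5 mm of the module).
- cover: Loose aluminium cover plate, 208 (x) by 150 (y) by 4 mm, about 0.35 kg, origin at the centre of its underside; a turned-up lip on its rear (+y) edge. It starts flat on the deck between the side walls, 3 mm clear on each side. Slid towards the front panel it dips onto the ledges, and its rear edge drops off the deck last. Home: x 0, y -2 to +2, z 36 mm of the chassis, top level with the deck.
- cover_lip (a point): Centre of the rear (+y) face of the cover's lip (0, +75, 12 mm of the cover), the place to push; a few newtons move the cover, which is too wide to grip. The lip is 90 mm wide (x), 4 mm thick and rises to 20 mm above the cover's underside. At the start it stands 4 to 32 mm short of the deck's rear end.
- long_module: Bystander: a longer module of the same make, 46 by 140 by 25.5 mm; too long for the cradle. It and the short module may lie in either of two places. Origin under its centre, ports at its -y end.
- power_meter: Bystander: blue handheld optical power meter, 170 by 78 by 35 mm.
- cleaner: Bystander: white connector cleaning cassette, 118 by 68 by 34 mm.
- cap_jar: Bystander: small jar of dust caps, 44 mm across, 50 mm high.
- driver: Bystander: screwdriver, 170 mm long, lying on the bench.
- spool: Bystander: small fibre spool with white flanges, 116 mm across, 50 mm high.
- screw_tray: Bystander: grey parts tray, 80 by 120 by 30 mm.
- tape: Bystander: tape dispenser, about 100 by 24 by 76 mm.
Things that resemble listed ones, but are neither listed nor needed, are in the scene too. What is shaped like the module but pink is not meant.

How it is judged:
By the outcome, as a careful person would: the job done as asked, in the order asked, and still so for the second after the job is handed in, with the robot touching nothing.
It also fails if it takes over 54 s, if anything falls off the work surface, if the arm or the gripper's body presses on something with over 40 N, if the wrist force passes 120 N, or if a joint passes its speed limit or range.

## Working session

There is one attempt and no reset: what is moved stays moved. The work goes in short steps, Python scripts to look and compute and a tool call to move; the robot and the scene stay as the last step left them, time stands still between calls to the robot, and variables do not carry over. Pictures are saved under pics/ and viewed, about 8 in all and at most 12, crops included, and the job is handed in when it is done.

Besides the shell and the picture viewer there is one more tool, called after "Request:" as a command line: name --argument value ..., lists and objects as JSON in quotes. move_arm: Moves the arm, as the interface text tells. Its arguments: {"type":"object","properties":{"series":{"type":"string"},"claw":{"type":"number"},"squeeze":{"type":"number"}},"required":["series"]}

```bash
mkdir -p pics
cat > h.py <<'E'
import numpy as np, cv2
from scipy.spatial.transform import Rotation as R
from station import env
def snap(n,f=None):
    st=env.state(); s=env.snapshot(n)
    if f: cv2.imwrite('pics/'+f,s['frame'])
    if 'T' not in s:
        M=np.eye(4); M[:3,:3]=R.from_rotvec(st['orientation']).as_matrix(); M[:3,3]=st['eef_pos']; s['T']=M@s['T_tool_cam']; s['fish']=1
    return s
def ray(s,u,v):
    K=s['camera_matrix']; x=(u-K[0,2])/K[0,0]; y=(v-K[1,2])/K[1,1]
    if 'fish' in s:
        r=np.hypot(x,y); k=np.sin(r)/r if r>1e-9 else 1; d=np.array([x*k,-y*k,-np.cos(r)])
    else: d=np.array([x,-y,-1.])
    return s['T'][:3,3], s['T'][:3,:3]@d
def at(s,u,v,z):
    o,d=ray(s,u,v); return o+d*(z-o[2])/d[2]
def proj(s,p):
    q=np.linalg.inv(s['T'])@np.append(p,1); x,y,z=q[0],-q[1],-q[2]; K=s['camera_matrix']
    if 'fish' in s:
        r=np.hypot(x,y); k=np.arctan2(r,z)/r; x,y=x*k,y*k
    else: x,y=x/z,y/z
    return K[0,0]*x+K[0,2],K[1,1]*y+K[1,2]
E
python3 - <<'E'
from h import *
import pickle
for n in ['top','side','wrist']:
    s=snap(n,n+'0.png'); pickle.dump(s,open(n+'0.pkl','wb'))
    print(n,s['camera_matrix'].tolist(),s['T'].round(3).tolist(),[k for k in s])
f=cv2.imread('pics/top0.png'); cv2.imwrite('pics/top0b.png',cv2.resize(f,(800,600),interpolation=cv2.INTER_CUBIC))
print(env.state(),env.grasp_offset)
E
```

```text
top [[497.767600953187, 0.0, 248.99304846344842], [0.0, 497.767600953187, 188.25367738043334], [0.0, 0.0, 1.0]] [[-0.003, 0.994, -0.113, 0.392], [-1.0, -0.002, 0.005, -0.024], [0.004, 0.113, 0.994, 1.457], [0.0, 0.0, 0.0, 1.0]] ['frame', 'camera_matrix', 'T']
side [[370.49462114383107, 0.0, 256.53814270407634], [0.0, 370.49462114383107, 193.13283528107783], [0.0, 0.0, 1.0]] [[0.917, 0.201, -0.344, 0.065], [-0.398, 0.453, -0.797, -1.051], [-0.004, 0.869, 0.496, 0.704], [0.0, 0.0, 0.0, 1.0]] ['frame', 'camera_matrix', 'T']
wrist [[297.3186396354542, 0.0, 256.0873811247497], [0.0, 297.3186396354542, 190.77938412360712], [0.0, 0.0, 1.0]] [[-0.288, 0.923, 0.255, 0.261], [-0.958, -0.278, -0.075, 0.627], [0.001, -0.265, 0.964, 0.384], [0.0, 0.0, 0.0, 1.0]] ['frame', 'camera_matrix', 'T_tool_cam', 'T', 'fish']
{'time': 0.15, 'joint_pos': array([ 1.56808757e+00,  3.59245185e-01,  1.12785630e-02, -2.73506175e-04,
       -1.22413536e+00, -2.88115966e-01]), 'qvel': array([ 0.00078893, -0.00390421,  0.00262638,  0.00070044,  0.00080443,
       -0.0014536 ]), 'joint_efforts': array([-1.24634807e-03, -5.83275247e+01,  2.93292063e+01,  7.00119808e+00,
        8.75510654e-03, -1.15288221e-04]), 'eef_pos': array([0.19345408, 0.64628554, 0.22582378]), 'orientation': array([ 3.10710092e+00, -4.55170250e-01, -1.08137531e-04]), 'wrist_force': array([-0.60619698,  0.67825425, -0.50201609]), 'torque': array([ 0.00761894,  0.04706394, -0.0057121 ]), 'width': 0.9959693255216029} 0.0188
```

View pics/top0b.png

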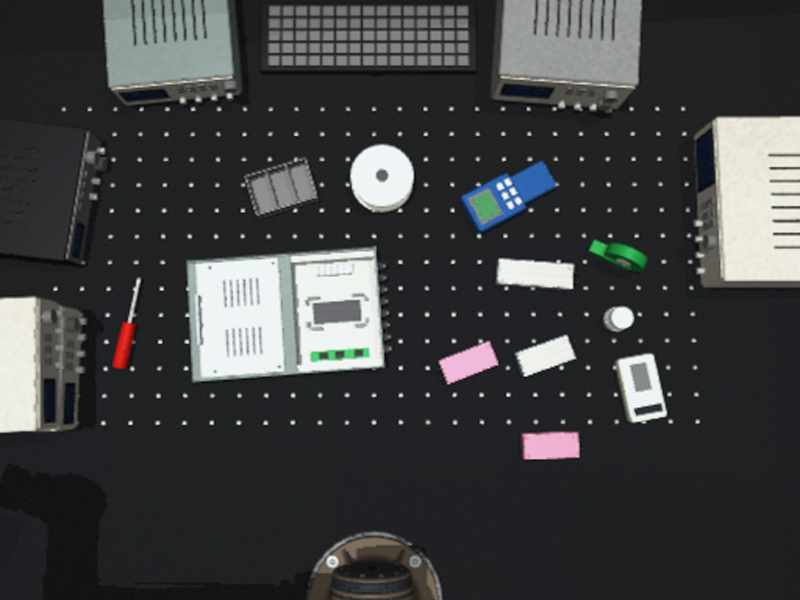

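View pics/side0.png

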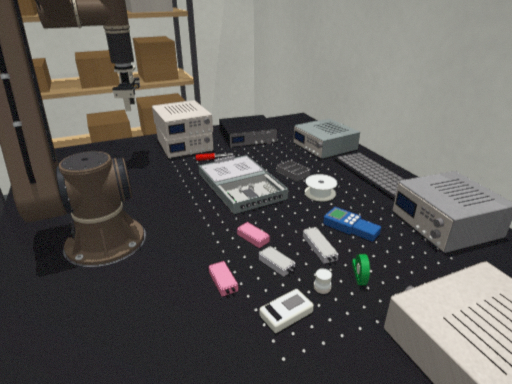

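The top view shows the chassis (px 190–385, 250–380 of 800x600) with its front panel to the right, i.e. world −y. The short white module is at (545,355) and the long one at (535,273); the pink ones are decoys. The side view agrees.

Run:
```python
from h import *
import pickle
s=pickle.load(open('top0.pkl','rb')); f=s['frame']
hsv=cv2.cvtColor(f,cv2.COLOR_BGR2HSV)
m=((hsv[...,2]>110)&(hsv[...,1]<60)).astype(np.uint8)*255
m=cv2.morphologyEx(m,cv2.MORPH_OPEN,np.ones((3,3)))
cs,_=cv2.findContours(m,cv2.RETR_EXTERNAL,cv2.CHAIN_APPROX_NONE)
for c in cs:
    (cx,cy),wh,a=cv2.minAreaRect(c)
    if cv2.contourArea(c)<300 or cy<130 or cy>330 or cx<110 or cx>435: continue
    z=0.044 if cv2.contourArea(c)>5000 else 0.0255
    P=np.array([at(s,u,v,z) for u,v in c[:,0]])[:,:2]*1000
    r=cv2.minAreaRect(P.astype(np.float32)); print('px',cx,cy,'rect mm',r, cv2.boxPoints(r).round(1).tolist())
a=cv2.resize(f[150:250,115:255],(800,571),interpolation=cv2.INTER_CUBIC); cv2.imwrite('pics/c1.png',a)
t=pickle.load(open('side0.pkl','rb'))['frame']
b=cv2.resize(t[215:290,240:345],(420,300),interpolation=cv2.INTER_CUBIC)
c=cv2.resize(f[160:245,310:380],(247,300),interpolation=cv2.INTER_CUBIC)
d=cv2.resize(pickle.load(open('wrist0.pkl','rb'))['frame'],(400,300))
e=cv2.resize(t[150:215,190:295],(400,248),interpolation=cv2.INTER_CUBIC)
o=np.zeros((600,800,3),np.uint8); o[:300,:420]=b;o[:300,450:697]=c;o[300:,:400]=d;o[300:548,400:]=e; cv2.imwrite('pics/c2.png',o)
```

```text
px 410.2176208496094 247.72940063476562 rect mm ((382.97198486328125, -490.4010314941406), (118.99835968017578, 70.88843536376953), 10.7622709274292) [[317.8999938964844, -466.70001220703125], [331.1000061035156, -536.2999877929688], [448.0, -514.0999755859375], [434.79998779296875, -444.5]]
px 298.4383850097656 231.83560180664062 rect mm ((429.24981689453125, -171.5281982421875), (40.63473129272461, 84.87388610839844), 20.20697784423828) [[395.5, -138.6999969482422], [424.79998779296875, -218.39999389648438], [463.0, -204.3000030517578], [433.70001220703125, -124.69999694824219]]
px 348.8338623046875 227.0292205810547 rect mm ((442.6328125, -316.44879150390625), (47.770179748535156, 101.88489532470703), 19.119586944580078) [[403.3999938964844, -276.1000061035156], [436.79998779296875, -372.3999938964844], [481.8999938964844, -356.79998779296875], [448.5, -260.5]]
px 342.1741638183594 174.53965759277344 rect mm ((594.7898559570312, -300.678955078125), (140.6507568359375, 49.66524124145508), 86.46455383300781) [[565.7000122070312, -369.29998779296875], [615.2000122070312, -372.3999938964844], [623.9000244140625, -232.0], [574.2999877929688, -229.0]]
px 181.15234375 200.87411499023438 rect mm ((518.2865600585938, 163.04949951171875), (219.43621826171875, 353.073486328125), 4.1776204109191895) [[396.0, 331.1000061035156], [421.70001220703125, -21.0], [640.5999755859375, -5.0], [614.9000244140625, 347.1000061035156]]
```

View pics/c1.png

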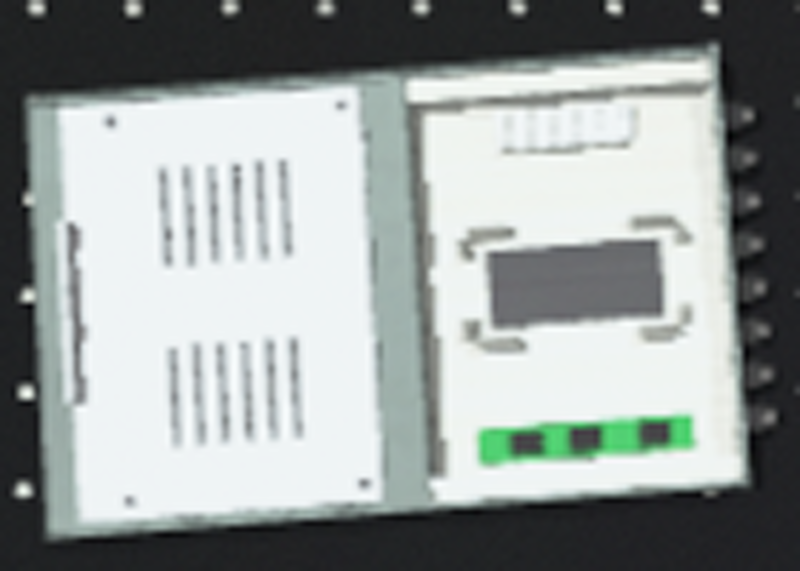

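View pics/c2.png

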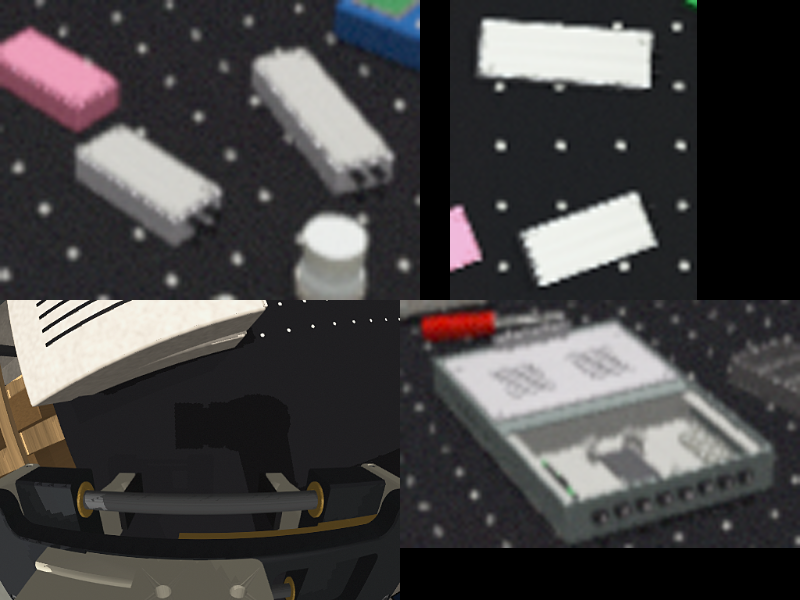

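Crops: the ports of the short module are at the right end in the side view, i.e. its world −y end. The module's yaw is about 19.1° and the chassis's about 4.2°. Next I raise the arm and hover over the chassis for a close look.

Request:
move_arm --series "0 0 4.5 0 0 0; 0 0 4.5 0 0 0; 2 -3.5 3 0 0 -5; 2.8 -4.9 0 0 0 -5; 2.8 -4.9 0 0 0 -5; 2.8 -4.9 0 0 0 -5; 2.8 -4.9 0 0 0 -5; 2.8 -4.9 0 0 0 -5; 2.8 -4.9 0 0 0 -5; 2.8 -4.9 0 0 0 -5; 2.8 -4.9 0 0 0 -5; 2.8 -4.9 0 0 0 -5"

```text
time: 1.65
eef_pos: [0.466, 0.1689, 0.3466]
orientation: [-2.622, 1.729, 0.0]
wrist_force: [1.2, 0.3, 0.8]
width: 1.003
```

Run:
```python
from h import *
st=env.state();print(st['time'],st['eef_pos'],st['orientation'],st['joint_pos'],np.abs(st['qvel']).max())
```

```text
1.65 [0.46595772 0.1688929  0.34663982] [-2.62234408e+00  1.72935165e+00  6.99665490e-05] [ 7.44991027e-01 -7.91756591e-04 -1.64800726e-01 -1.31448126e-04
 -1.40644910e+00 -3.40177705e-01] 0.9548282797832213
```

Request:
move_arm --series "3 -4.5 -2 0 0 -4; 0 0 0 0 0 0; 0 0 0 0 0 0; 0 0 0 0 0 0"

```text
time: 2.15
eef_pos: [0.4953, 0.1266, 0.3271]
orientation: [-2.564, 1.814, -0.0]
wrist_force: [0.1, -0.3, -0.1]
width: 0.997
```

Run:
```python
from h import *
import pickle
for n in ['wrist','top']:
    s=snap(n,n+'1.png'); pickle.dump(s,open(n+'1.pkl','wb'))
cv2.imwrite('pics/w1b.png',cv2.resize(cv2.imread('pics/wrist1.png'),(800,600),interpolation=cv2.INTER_CUBIC))
```

```text
(no output)
```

View pics/w1b.png

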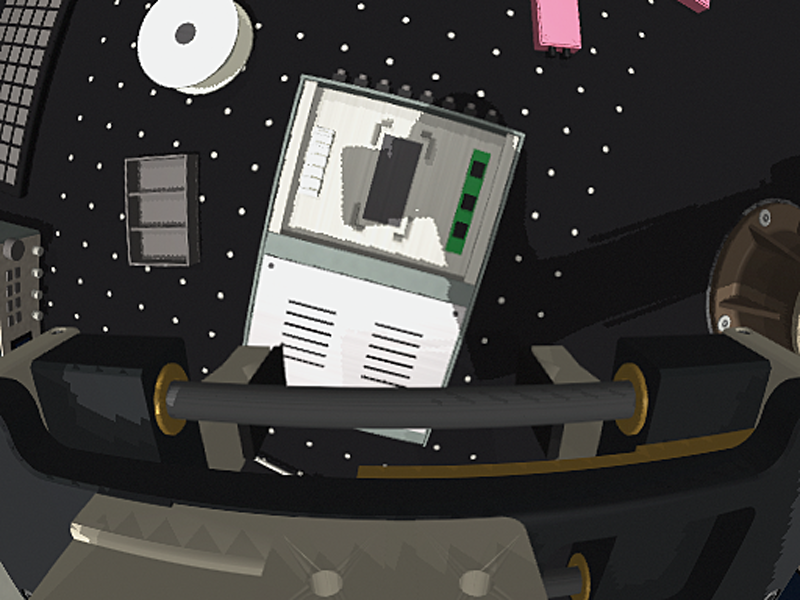

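Wrist view: the front panel's top corners are at about (303,77) and (524,133), the dark pad has corners near (383,134), (424,142), (408,225) and (362,215), and the deck edge is visible.

Run:
```python
from h import *
import pickle
k=.64
for n,z in (('wrist1',.009),('top0',.009)):
    s=pickle.load(open(n+'.pkl','rb')); f=s['frame'].astype(int)
    c0=(392*k,180*k) if n[0]=='w' else (216,200)
    v=f.max(2); sat=v-f.min(2)
    m=((v<(75 if n[0]=='w' else 120))&(sat<20)).astype(np.uint8)
    roi=np.zeros_like(m); x,y=map(int,c0); w=38 if n[0]=='w' else 20; roi[y-w:y+w,x-w:x+w]=1
    m=cv2.morphologyEx(m*roi,cv2.MORPH_OPEN,np.ones((4,4)))
    cs,_=cv2.findContours(m,0,cv2.CHAIN_APPROX_NONE); c=max(cs,key=cv2.contourArea)
    P=np.array([at(s,u,vv,z) for u,vv in c[:,0]])[:,:2]*1000
    r=cv2.minAreaRect(P.astype(np.float32)); print(n,'pad',r,np.array(cv2.minAreaRect(c)[0]))
s=pickle.load(open('wrist1.pkl','rb'))
a=at(s,303*k,77*k,.044);b=at(s,524*k,133*k,.044);print('front corners',a,b,np.linalg.norm(a-b),np.degrees(np.arctan2(*(a-b)[[1,0]])),(a+b)/2)
g=at(s,268*k,235*k,.04);h=at(s,470*k,284*k,.04);print('deck edge',g,h,np.linalg.norm(g-h))
g=at(s,262*k,257*k,.044);h=at(s,460*k,309*k,.044);print('cover front',g,h,np.linalg.norm(g-h))
cv2.imwrite('pics/x.png',s['frame'][40:220,150:350])
# pad corners by hand
for u,v in ((383,134),(424,142),(408,225),(362,215)): print(at(s,u*k,v*k,.009))
```

```text
wrist1 pad ((522.46142578125, 71.22919464111328), (39.33152770996094, 88.87214660644531), 4.029294967651367) [251.53077698 116.55384827]
top0 pad ((523.001220703125, 65.26898956298828), (36.52135467529297, 85.3835220336914), 4.630782127380371) [216.28965759 199.97589111]
front corners [6.37371535e-01 2.35445773e-04 4.40000000e-02] [ 0.42077485 -0.01887455  0.044     ] 0.21743807193006864 5.042063880796826 [ 0.52907319 -0.00931955  0.044     ]
deck edge [0.62291812 0.15828462 0.04      ] [0.41706894 0.13921356 0.04      ] 0.20673072217659183
cover front [0.6218189  0.18057913 0.044     ] [0.41802968 0.16577786 0.044     ] 0.20432602269266167
[0.54829902 0.02777119 0.009     ]
[0.50652365 0.02176291 0.009     ]
[0.49323207 0.10781652 0.009     ]
[0.541322   0.11354791 0.009     ]
```

Request:
move_arm --series "-1.2 -4.6 -1 0 0 0; -1.2 -4.6 -1.6 0 0 0; -1.2 -4.6 -1.7 0 0 0; -1.2 -4.6 -1.7 0 0 0; -1.2 -4.6 -1.7 0 0 0; -1.2 -4.6 -1.7 0 0 0; -1.2 -4.6 -1.7 0 0 0; 0 0 0 0 0 0; 0 0 0 0 0 0; 0 0 0 0 0 0"

```text
time: 3.5
eef_pos: [0.4124, -0.1954, 0.2162]
orientation: [-2.564, 1.814, -0.002]
wrist_force: [-0.2, 0.2, -0.2]
width: 1.001
```

```bash
cat > mod.py <<'E'
from h import *
def rects(s,z,lo=150):
    f=s['frame']; hsv=cv2.cvtColor(f,cv2.COLOR_BGR2HSV); out=[]
    m=((hsv[...,2]>lo)&(hsv[...,1]<40)).astype(np.uint8)
    m=cv2.morphologyEx(m,cv2.MORPH_OPEN,np.ones((5,5)))
    cs,_=cv2.findContours(m,0,cv2.CHAIN_APPROX_NONE)
    for c in cs:
        if cv2.contourArea(c)<600: continue
        P=np.array([at(s,u,v,z) for u,v in c[:,0]])[:,:2]*1000
        out.append((cv2.minAreaRect(c)[0],cv2.minAreaRect(P.astype(np.float32))))
    return out
E
python3 - <<'E'
from mod import *
s=snap('wrist','wrist2.png')
for r in rects(s,.0255): print(r)
st=env.state();print(st['eef_pos'],st['orientation'],st['joint_pos'])
cv2.imwrite('pics/w2b.png',cv2.resize(s['frame'],(800,600),interpolation=cv2.INTER_CUBIC))
E
```

```text
((20.5, 197.5), ((773.71875, -33.050018310546875), (134.04718017578125, 80.67242431640625), 37.982643127441406))
((267.5, 67.5), ((440.6338806152344, -316.08807373046875), (45.41757583618164, 98.57750701904297), 19.408370971679688))
((144.83883666992188, 45.30965042114258), ((592.7262573242188, -299.1461181640625), (136.19781494140625, 45.92589569091797), 85.44717407226562))
[ 0.41231415 -0.19539219  0.21613174] [-2.56430586e+00  1.81379388e+00 -1.59273141e-03] [-8.65440724e-03 -2.77873786e-03 -4.63788329e-01  4.90001986e-05
 -1.10858247e+00  3.48180523e-01]
```

View pics/w2b.png

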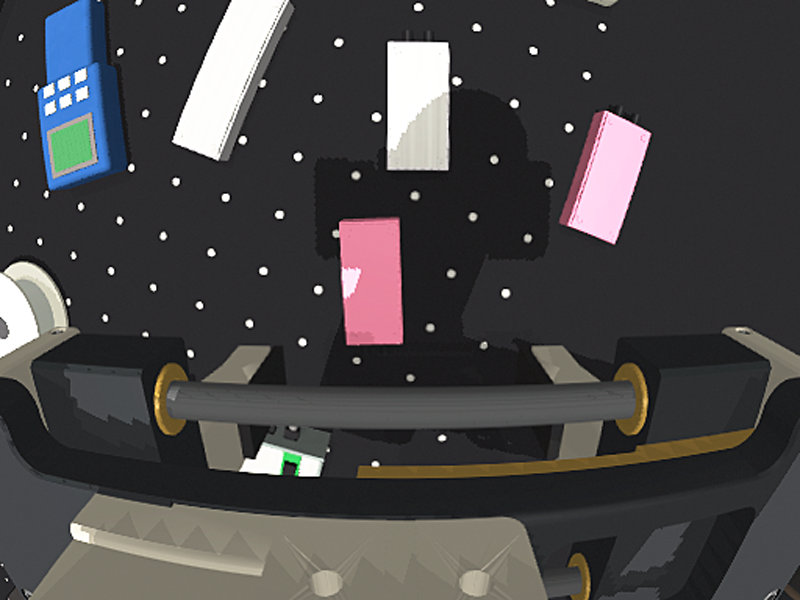

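Wrist view: the short module is at about (418,105), ports at its top (far) end; it measures 45×99 mm at (441,−316), yaw 19.4°, in agreement with the top camera. Approaching.

Request:
move_arm --series "1 -4 -2 0 0 0; 1 -4 -3 0 0 0; 0.9 -4 -4 0 0 0; 0 0 -4 0 0 0; 0 0 -4 0 0 0; 0 0 -2 0 0 0; 0 0 -1 0 0 0; 0 0 -0.6 0 0 0; 0 0 -0.5 0 0 0; 0 0 0 0 0 0; 0 0 0 0 0 0" --claw 0

```text
time: 4.92
eef_pos: [0.4409, -0.3165, 0.0051]
orientation: [-2.563, 1.817, -0.001]
wrist_force: [0.7, 0.4, -0.9]
width: 1.003
```

Request:
move_arm --series "0 0 0 0 0 0; 0 0 0 0 0 0; 0 0 0 0 0 0; 0 0 0 0 0 0; 0 0 0 0 0 0; 0 0 0 0 0 0" --claw 1 --squeeze 30

```text
time: 5.68
eef_pos: [0.4406, -0.3164, 0.0046]
orientation: [-2.563, 1.817, -0.0]
wrist_force: [0.6, 0.1, 0.3]
width: 0.525
```

Request:
move_arm --series "0 0 1 0 0 0; 0 0 2 0 0 0; 0 0 4 0 0 0; 0 0 4 0 0 0; 0 0 2 0 0 0; 0 0 0 0 0 0; 0 0 0 0 0 0"

```text
time: 6.55
eef_pos: [0.4397, -0.3159, 0.1336]
orientation: [2.563, -1.817, -0.003]
wrist_force: [-0.5, -0.1, -3.8]
width: 0.524
```

Run:
```python
from mod import *
s=snap('wrist','wrist3.png'); 
cv2.imwrite('pics/w3b.png',cv2.resize(s['frame'],(600,450)))
st=env.state();print(st)
```

```text
{'time': 6.6, 'joint_pos': array([-2.61393065e-01,  2.23399075e-01, -4.09106537e-01, -5.31417356e-04,
       -9.40625847e-01,  5.98796135e-01]), 'qvel': array([ 2.20596849e-03,  8.36573205e-03,  2.14445137e-03,  1.69395377e-03,
       -6.22061996e-05,  3.04441732e-03]), 'joint_efforts': array([ 1.36445256e-02, -4.59347177e+01,  2.67279482e+01,  6.51288316e+00,
        8.80993903e-02,  2.84116886e-04]), 'eef_pos': array([ 0.43953352, -0.31595758,  0.13326286]), 'orientation': array([ 2.56226923, -1.81708295, -0.00367285]), 'wrist_force': array([-0.54567246,  0.58820632, -3.09660943]), 'torque': array([ 0.10739943, -0.07380172, -0.01083944]), 'width': 0.51995024029384}
```

View pics/w3b.png

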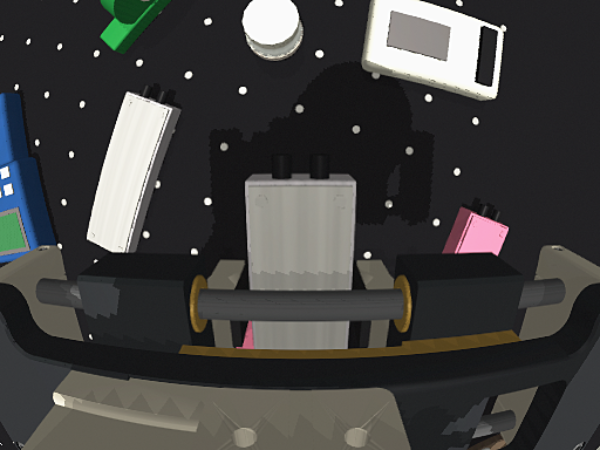

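Module is held with its ports forward: front top corners at (247,180) and (356,178) in this 600-wide picture.

Run:
```python
from mod import *
s=snap('wrist'); st=env.state(); k=512/600
Rm=R.from_rotvec(st['orientation']).as_matrix(); p=st['eef_pos']
print(p, R.from_rotvec(st['orientation']).as_euler('ZYX',degrees=True))
for u,v in ((247,180),(356,178)):
    print((Rm.T@(at(s,u*k,v*k,p[2]+.0209)-p)*1000).round(1))
g=cv2.cvtColor(s['frame'],cv2.COLOR_BGR2GRAY)
print(g[140:165,240].tolist(),g[140:165,280].tolist(),g[170,200:220].tolist(),g[170,295:312].tolist())
```

```text
[ 0.43964777 -0.31599623  0.13321238] [-7.06740676e+01  9.46896738e-02  1.79893266e+02]
[ 50.6 -20.9 -21. ]
[ 51.3  22.8 -20.9]
[29, 31, 31, 30, 30, 31, 30, 30, 31, 29, 30, 27, 25, 91, 142, 164, 171, 158, 128, 142, 158, 156, 155, 155, 154] [15, 15, 16, 17, 18, 17, 14, 14, 19, 25, 20, 17, 56, 103, 135, 159, 167, 155, 129, 141, 158, 157, 155, 156, 155] [19, 24, 22, 20, 19, 24, 22, 18, 3, 104, 168, 174, 158, 156, 157, 159, 159, 156, 150, 151] [154, 156, 156, 156, 154, 157, 167, 164, 111, 24, 16, 21, 21, 21, 23, 21, 22]
```

Request:
move_arm --series "0 2 3 0 0 0; 0.6 4.6 3 0 0 -1.5; 0.6 4.9 1 0 0 -1.5; 0.6 4.9 0 0 0 -1.5; 0.7 4.9 0 0 0 -1.5; 0.7 4.9 0 0 0 -1.5; 0.7 4.9 0 0 0 -1.5; 0.7 4.9 0 0 0 -1.5; 0.7 4.9 0 0 0 -1.5; 0.7 4.9 0 0 0 -1.5; 0.7 4.9 0 0 0 -1.5; 0.5 4 0 0 0 0"

```text
time: 8.15
eef_pos: [0.5122, 0.2323, 0.2031]
orientation: [2.303, -2.134, -0.0]
wrist_force: [-0.0, -0.5, -2.3]
width: 0.522
```

Request:
move_arm --series "0 0 0 0 0 0; 0 0 0 0 0 0; 0 0 0 0 0 0"

```text
time: 8.52
eef_pos: [0.5123, 0.2297, 0.2041]
orientation: [2.302, -2.136, -0.0]
wrist_force: [0.2, -0.1, -3.4]
width: 0.522
```

Run:
```python
from mod import *
import pickle
s=snap('wrist','wrist4.png'); pickle.dump(s,open('wrist4.pkl','wb'))
cv2.imwrite('pics/w4b.png',cv2.resize(s['frame'],(800,600),interpolation=cv2.INTER_CUBIC))
st=env.state(); print(st['eef_pos'],R.from_rotvec(st['orientation']).as_euler('ZYX',degrees=True))
```

```text
[0.51240569 0.22975325 0.20438808] [-8.57152402e+01 -1.37412908e-02  1.79977961e+02]
```

View pics/w4b.png

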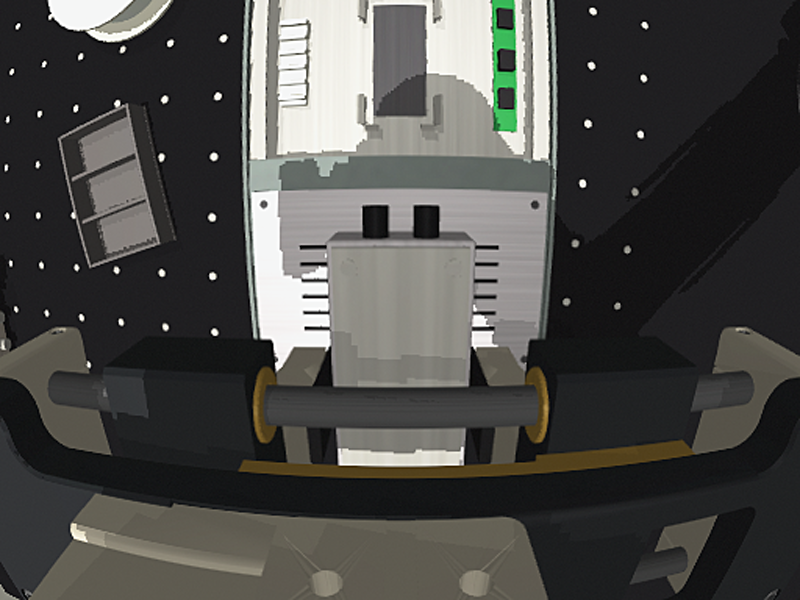

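The view shows the bay straight ahead: pad from (374,5) to (426,115), deck edge along row ~158 and the held module with its ports forward.

Run:
```python
from mod import *
import pickle
s=pickle.load(open('wrist4.pkl','rb')); f=s['frame']; g=cv2.cvtColor(f,cv2.COLOR_BGR2GRAY).astype(float); k=.64
def edge(a,sgn):  # subpixel steepest
    d=np.diff(a)*sgn; i=int(d.argmax()); 
    if 0<i<len(d)-1:
        q=d[i-1]-2*d[i]+d[i+1]; o=.5*(d[i-1]-d[i+1])/q if q else 0
    else:o=0
    return i+.5+o
def line(P,ax):
    P=np.array(P)[:,:2]*1000; 
    for _ in range(3):
        c=np.polyfit(P[:,ax],P[:,1-ax],1); r=P[:,1-ax]-np.polyval(c,P[:,ax]); P=P[np.abs(r)<max(2*r.std(),.3)]
    return c,r.std(),len(P),P.mean(0)
# pad left/right
L=[at(s,228+edge(g[v,228:252],-1),v,.009) for v in range(12,68)]
Rr=[at(s,262+edge(g[v,262:282],1),v,.009) for v in range(12,68)]
N=[at(s,u,66+edge(g[66:82,u],1),.009) for u in range(243,270)]
cl,cr,cn=line(L,1),line(Rr,1),line(N,0)
for n,c in (('padL',cl),('padR',cr)): print(n,'yaw',-np.degrees(np.arctan(c[0][0])),'x at y=71:',np.polyval(c[0],71),c[1:])
print('padNear yaw',np.degrees(np.arctan(cn[0][0])),cn)
D=[at(s,u,95+edge(g[95:108,u],-1),.040) for u in range(180,345)]
c=line(D,0);print('deck edge',np.degrees(np.arctan(c[0][0])),'y at x=519',np.polyval(c[0],519),c[1:])
# cover front edge (top z 44)
C=[at(s,u,112+edge(g[112:132,u],1),.044) for u in list(range(166,178))+list(range(315,345))]
c=line(C,0);print('cover front',np.degrees(np.arctan(c[0][0])),'y at 512',np.polyval(c[0],512),c[1:])
# module front corner
st=env.state(); Rm=R.from_rotvec(st['orientation']).as_matrix(); p=st['eef_pos']
M=[at(s,u,138+edge(g[138:150,u],1),p[2]+.0209) for u in list(range(214,230))+list(range(283,300))]
c=line(M,0);print('module edge',np.degrees(np.arctan(c[0][0])),c[3],c[1],'tool',Rm.T@(np.append(c[3]/1000,p[2]+.0209)-p)*1000)
v=190; a=at(s,200+edge(g[v,200:220],1),v,p[2]+.0209); b=at(s,295+edge(g[v,295:310],-1),v,p[2]+.0209); print('module mid',Rm.T@(a-p)*1000,Rm.T@(b-p)*1000)
```

```text
padL yaw 4.369997065077795 x at y=71: 544.1457904243463 (np.float64(0.08388757304106834), 52, array([544.03998432,  72.38455095]))
padR yaw 3.9056508507742853 x at y=71: 504.12782324295245 (np.float64(0.17395282583648333), 46, array([504.01296831,  72.19868657]))
padNear yaw 4.001267188610522 (array([6.99490367e-02, 7.86826356e+01]), np.float64(0.1387030617121629), 27, array([520.14371399, 115.06618731]))
deck edge 2.625387458130765 y at x=519 145.33224256789117 (np.float64(1.073559639154397), 144, array([509.513106  , 144.98857036]))
cover front 3.9641392282739027 y at 512 168.958452928721 (np.float64(0.07941889411656022), 36, array([464.60939492, 165.67438397]))
module edge 9.901603085579666 [512.98379923 173.09888325] 0.1846181604473652 tool [ 56.54422571   3.66438193 -20.88503156]
module mid [ 33.08780008 -21.83627531 -20.90046624] [ 33.03348132  23.09046471 -20.8831977 ]
```

Request:
move_arm --series "0.2 -2 -1 0 0 0; 0.2 -4 -1.5 0 0 -0.1; 0.2 -4 -2 0 0 0; 0.2 -3.6 -2 0 0 0; 0.2 -1.6 -2 0 0 0; 0.2 -0.6 -2 0 0 0; 0 0 -2 0 0 0; 0 0 -1.4 0 0 0; 0 0 -1 0 0 0; 0 0 0 0 0 0; 0 0 0 0 0 0; 0 0 0 0 0 0"

```text
time: 10.07
eef_pos: [0.525, 0.073, 0.0562]
orientation: [-2.302, 2.137, -0.001]
wrist_force: [-0.3, 0.4, -2.8]
width: 0.523
```

Run:
```python
from mod import *
import pickle
s=snap('wrist','wrist5.png'); pickle.dump(s,open('wrist5.pkl','wb'))
st=env.state(); print(st['eef_pos'],R.from_rotvec(st['orientation']).as_euler('ZYX',degrees=True))
cv2.imwrite('pics/w5b.png',cv2.resize(s['frame'][20:320,130:390],(780,900))[:600])
```

```text
[0.52489018 0.07289172 0.0561295 ] [-8.57451162e+01  2.25407865e-02 -1.79942468e+02]
```

View pics/w5b.png

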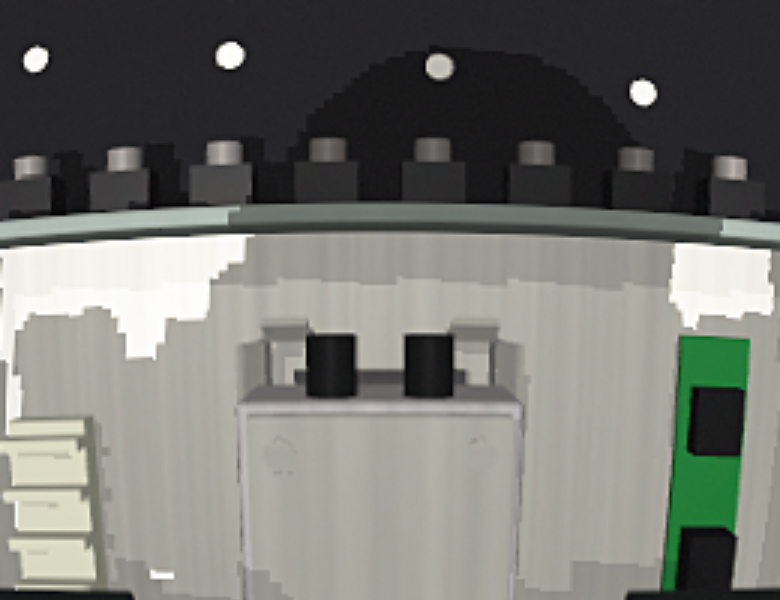

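Held module and cradle corners are centred laterally (corner midpoint ~381, module and ports ~380 in the crop). I'll check the lengthwise fit against the front panel edge.

Run:
```python
from mod import *
import pickle
s=pickle.load(open('wrist5.pkl','rb')); st=env.state(); p=st['eef_pos']
g=cv2.cvtColor(s['frame'],cv2.COLOR_BGR2GRAY)
U=130+380/3
for n,row,z in (('panel outer',207,.044),('panel inner',231,.044),('mod front',399,p[2]+.0209),('port tip top',336,p[2]-.0046+.0207),('pad? front',372,.009)):
    q=at(s,U,20+row/3,z); print(n,((q-p)*1000).round(1), 'y',q[1]*1000)
print(g[80:165,256].tolist()); print(g[120:165,225].tolist())
```

```text
panel outer [  5.4 -82.9 -12.1] y -10.002403440862823
panel inner [  5.  -78.3 -12.1] y -5.398794833373129
mod front [  3.1 -50.7  20.9] y 22.173376282668503
port tip top [  3.8 -60.2  16.1] y 12.685655157562808
pad? front [  2.7 -47.3 -47.1] y 25.546304806169175
[25, 23, 24, 25, 25, 24, 13, 63, 121, 118, 118, 116, 119, 103, 61, 55, 49, 125, 168, 161, 159, 158, 160, 159, 160, 158, 159, 158, 158, 158, 157, 157, 157, 156, 153, 187, 183, 182, 182, 181, 182, 180, 180, 179, 180, 179, 179, 179, 179, 179, 179, 179, 179, 178, 178, 178, 178, 177, 177, 177, 177, 180, 171, 99, 62, 68, 68, 75, 96, 106, 105, 103, 99, 123, 162, 184, 193, 161, 140, 160, 168, 167, 167, 167, 167]
[176, 177, 177, 177, 178, 173, 160, 161, 138, 113, 116, 115, 117, 123, 151, 153, 151, 151, 147, 180, 178, 179, 180, 180, 179, 180, 181, 176, 133, 97, 103, 105, 102, 115, 152, 177, 190, 159, 130, 162, 171, 168, 168, 168, 169]
```

Request:
move_arm --series "0 -0.1 0 0 0 0; 0 0 -0.8 0 0 0; 0 0 -0.8 0 0 0; 0 0 -0.7 0 0 0; 0 0 -0.5 0 0 0; 0 0 -0.4 0 0 0; 0 0 -0.3 0 0 0; 0 0 -0.3 0 0 0; 0 0 0 0 0 0; 0 0 0 0 0 0"

```text
time: 11.38
eef_pos: [0.5247, 0.0717, 0.0177]
orientation: [-2.302, 2.138, -0.0]
wrist_force: [-0.2, -0.3, -4.4]
width: 0.52
```

Request:
move_arm --series "0 0 -0.15 0 0 0; 0 0 -0.15 0 0 0; 0 0 -0.1 0 0 0; 0 0 0 0 0 0; 0 0 0 0 0 0"

```text
time: 12.0
eef_pos: [0.5246, 0.0716, 0.0136]
orientation: [-2.302, 2.138, -0.0]
wrist_force: [0.0, -0.3, -2.9]
width: 0.519
```

Request:
move_arm --series "0 0 -0.05 0 0 0; 0 0 -0.05 0 0 0; 0 0 0 0 0 0; 0 0 0 0 0 0"

```text
time: 12.5
eef_pos: [0.5245, 0.0716, 0.0135]
orientation: [-2.302, 2.137, -0.0]
wrist_force: [-4.2, 0.2, 10.1]
width: 0.519
```

Contact at the expected seat height (13.5 mm). Release and rise.

Request:
move_arm --series "0 0 0 0 0 0; 0 0 0 0 0 0; 0 0 0 0 0 0; 0 0 0 0 0 0" --claw 0.2

```text
time: 13.0
eef_pos: [0.5245, 0.0716, 0.0124]
orientation: [2.302, -2.138, -0.0]
wrist_force: [0.8, -0.5, 0.3]
width: 0.8
```

Request:
move_arm --series "0 0 0.5 0 0 0; 0 0 1.5 0 0 0; 0 0 3 0 0 0; 0 0 4 0 0 0; 0 2 4 0 0 0; -0.3 4.5 2 0 0 0; -0.3 4.5 0 0 0 0; -0.3 4.5 0 0 0 0; 0 0 0 0 0 0; 0 0 0 0 0 0; 0 0 0 0 0 0"

```text
time: 14.38
eef_pos: [0.5155, 0.2258, 0.163]
orientation: [-2.301, 2.139, -0.0]
wrist_force: [-0.4, -0.6, 0.1]
width: 0.805
```

Run:
```python
from mod import *
import pickle
s=snap('wrist','wrist6.png'); pickle.dump(s,open('wrist6.pkl','wb')); t=snap('top','top6.png'); pickle.dump(t,open('top6.pkl','wb'))
st=env.state(); print(st['eef_pos'],R.from_rotvec(st['orientation']).as_euler('ZYX',degrees=True),st['width'])
o=np.zeros((600,800,3),np.uint8)
o[:300,:800]=cv2.resize(s['frame'][0:120,120:440],(800,300),interpolation=cv2.INTER_CUBIC)
o[300:,:400]=cv2.resize(s['frame'],(400,300)); o[300:,400:]=cv2.resize(t['frame'][145:250,115:255],(400,300),interpolation=cv2.INTER_CUBIC)
cv2.imwrite('pics/c6.png',o)
```

```text
[0.51565898 0.22569814 0.16282186] [-8.58295230e+01  1.57111895e-03 -1.79993517e+02] 0.7970296694123306
```

View pics/c6.png

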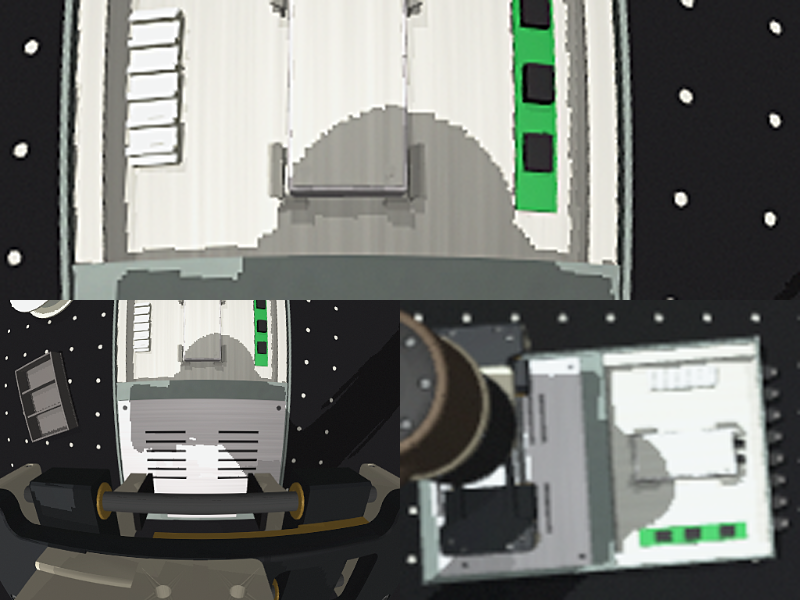

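Module is seated between the four corners with ports at the front panel, checked in both views. Next I close the gripper and go behind the cover's lip, estimated at about (0.5065, 0.319).

Request:
move_arm --series "-0.2 4 0 0 0 0; -0.4 4.4 0 0 0 0; -0.5 4.4 -1 0 0 0; 0 0 -3.5 0 0 0; 0 0 -3 0 0 0; 0 0 -2 0 0 0; 0 0 0 0 0 0; 0 0 0 0 0 0; 0 0 0 0 0 0; 0 0 0 0 0 0" --claw 1

```text
time: 15.72
eef_pos: [0.5049, 0.3549, 0.0685]
orientation: [-2.301, 2.137, 0.0]
wrist_force: [-0.6, -0.2, -0.7]
width: 0.003
```

Run:
```python
from mod import *
s=snap('wrist','wrist7.png'); t=snap('side','side7.png')
st=env.state(); print(st['eef_pos'],R.from_rotvec(st['orientation']).as_euler('ZYX',degrees=True),st['width'])
o=np.zeros((600,800,3),np.uint8)
o[:400,:533]=cv2.resize(s['frame'],(533,400)); o[300:,400:]=cv2.resize(t['frame'][110:215,140:280],(400,300),interpolation=cv2.INTER_CUBIC)
cv2.imwrite('pics/c7.png',o)
```

```text
[0.50470561 0.35481611 0.06813392] [-8.57624325e+01  3.90919963e-02 -1.79965230e+02] 0.0037004726633588017
```

View pics/c7.png

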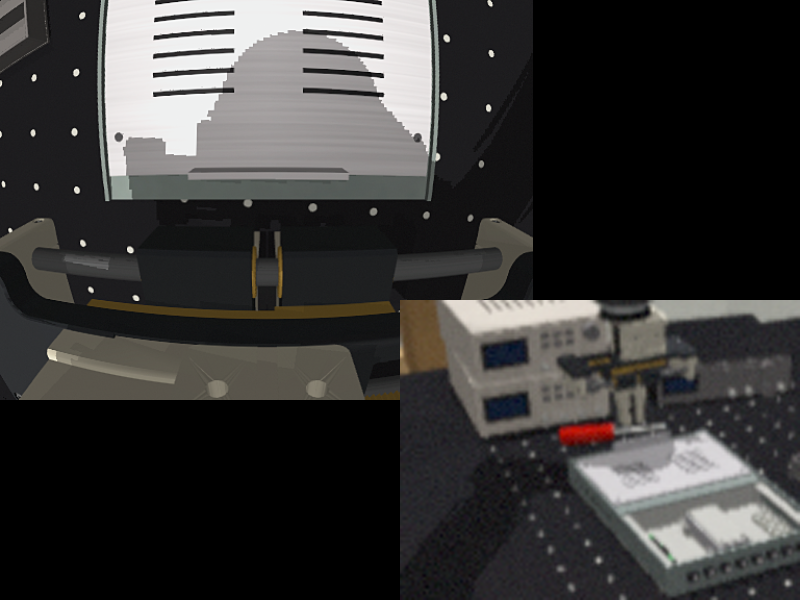

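The lip is straight ahead and centred on the closed fingers (lip centre px 269, fingers 267). Lower and begin the push.

Request:
move_arm --series "0 0 -1.2 0 0 0; 0 0 -1 0 0 0; 0.07 -1 0 0 0 0; 0.04 -0.5 0 0 0 0; 0.04 -0.5 0 0 0 0; 0.04 -0.5 0 0 0 0; 0.04 -0.5 0 0 0 0; 0.04 -0.5 0 0 0 0; 0.04 -0.5 0 0 0 0; 0.04 -0.5 0 0 0 0; 0.04 -0.5 0 0 0 0"

```text
time: 17.2
eef_pos: [0.5088, 0.3048, 0.0459]
orientation: [-2.302, 2.137, -0.0]
wrist_force: [-0.9, 3.3, 3.3]
width: 0.003
```

Request:
move_arm --series "0.06 -0.9 0 0 0 0; 0.06 -0.9 0 0 0 0; 0.06 -0.9 0 0 0 0; 0.06 -0.9 0 0 0 0; 0.06 -0.9 0 0 0 0; 0.06 -0.9 0 0 0 0; 0.06 -0.9 0 0 0 0; 0.06 -0.9 0 0 0 0; 0.06 -0.9 0 0 0 0; 0.06 -0.9 0 0 0 0"

```text
time: 18.45
eef_pos: [0.5145, 0.214, 0.0456]
orientation: [-2.302, 2.138, 0.0]
wrist_force: [-0.5, 4.3, 3.0]
width: 0.001
```

Run:
```python
from mod import *
s=snap('wrist','wrist8.png'); t=snap('side','side8.png')
st=env.state(); print(st['eef_pos'],st['wrist_force'])
o=np.zeros((600,800,3),np.uint8)
o[:400,:533]=cv2.resize(s['frame'],(533,400)); o[300:,400:]=cv2.resize(t['frame'][140:215,180:300],(400,300),interpolation=cv2.INTER_CUBIC)
cv2.imwrite('pics/c8.png',o)
```

```text
[0.51359056 0.2128011  0.04506638] [ 0.57792449  0.29751914 -0.76089732]
```

View pics/c8.png

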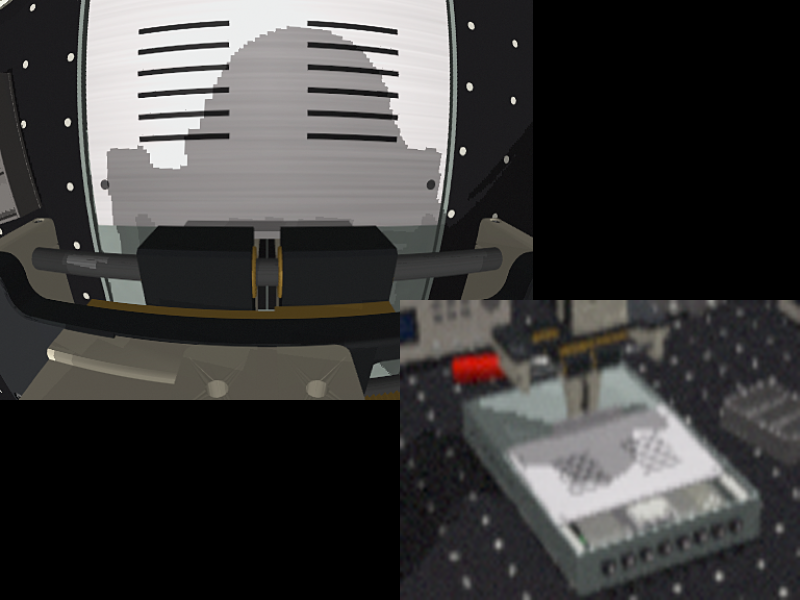

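Cover is moving straight; the lip is square against the fingers. Continuing, more slowly near the end.

Request:
move_arm --series "0.06 -0.9 0 0 0 0; 0.06 -0.9 0 0 0 0; 0.06 -0.9 0 0 0 0; 0.06 -0.9 0 0 0 0; 0.03 -0.5 0 0 0 0; 0.03 -0.4 0 0 0 0; 0 0 0 0 0 0"

```text
time: 19.42
eef_pos: [0.5175, 0.1693, 0.0456]
orientation: [2.302, -2.138, 0.0]
wrist_force: [0.2, -0.0, 0.2]
width: 0.009
```

Request:
move_arm --series "0.02 -0.3 0 0 0 0; 0.02 -0.3 0 0 0 0; 0 0 0 0 0 0"

```text
time: 19.8
eef_pos: [0.5178, 0.1634, 0.0456]
orientation: [2.302, -2.138, 0.0]
wrist_force: [0.1, 0.8, 0.1]
width: 0.002
```

Request:
move_arm --series "0.02 -0.25 0 0 0 0; 0.02 -0.25 0 0 0 0; 0 0 0 0 0 0"

```text
time: 20.18
eef_pos: [0.5182, 0.1583, 0.0456]
orientation: [2.302, -2.138, 0.0]
wrist_force: [0.4, 0.5, -0.3]
width: 0.003
```

Run:
```python
from mod import *
s=snap('wrist','wrist9.png'); t=snap('side','side9.png'); p=snap('top','top9.png')
st=env.state(); print(st['eef_pos'],st['wrist_force'])
o=np.zeros((600,800,3),np.uint8)
o[:300,:400]=cv2.resize(s['frame'],(400,300)); o[300:,:]=cv2.resize(s['frame'][100:210,60:353],(800,300),interpolation=cv2.INTER_CUBIC); o[:300,400:]=cv2.resize(t['frame'][140:215,180:300],(400,300),interpolation=cv2.INTER_CUBIC)
cv2.imwrite('pics/c9.png',o)
```

```text
[0.51821238 0.15846627 0.04557904] [ 0.48455241 -0.17609519  0.49812428]
```

Request:
move_arm --series "0.01 -0.15 0 0 0 0; 0 0 0 0 0 0; 0 0 0 0 0 0"

```text
time: 20.7
eef_pos: [0.5184, 0.1572, 0.0456]
orientation: [-2.302, 2.138, -0.0]
wrist_force: [0.3, 0.7, -0.7]
width: 0.005
```

Request:
move_arm --series "0.01 -0.1 0 0 0 0; 0 0 0 0 0 0; 0 0 0 0 0 0"

```text
time: 21.08
eef_pos: [0.5184, 0.1561, 0.0456]
orientation: [2.302, -2.138, 0.0]
wrist_force: [-0.8, 0.9, -0.2]
width: 0.004
```

Request:
move_arm --series "0.01 -0.1 0 0 0 0; 0 0 0 0 0 0; 0 0 0 0 0 0"

```text
time: 21.45
eef_pos: [0.5186, 0.1551, 0.0456]
orientation: [-2.302, 2.138, -0.0]
wrist_force: [0.2, 1.3, -0.4]
width: 0.003
```

```bash
cat > gap.py <<'E'
from mod import *
import sys
c=np.array([.5244,.0713]); a=np.radians(4.15); X=np.array([np.cos(a),np.sin(a)]); Y=np.array([-np.sin(a),np.cos(a)])
def W(x,y,z): q=c+X*x/1e3+Y*y/1e3; return np.array([q[0],q[1],z/1e3])
def inv(p): d=p[:2]-c; return np.array([d@X,d@Y])*1e3
if __name__=='__main__':
    st=env.state(); print('tcp chassis',inv(st['eef_pos']),st['wrist_force'])
    for cam in sys.argv[1:]:
        s=snap(cam); g=cv2.cvtColor(s['frame'],cv2.COLOR_BGR2GRAY).astype(np.float32)
        def prof(x,ys,z):
            P=np.array([proj(s,W(x,y,z)) for y in ys],np.float32)
            return cv2.remap(g,P[:,:1].copy(),P[:,1:].copy(),cv2.INTER_LINEAR).ravel().astype(int).tolist()
        for x in (-80,-30,30,80): print(cam,'front x',x,'y -90..-60',prof(x,np.arange(-90,-59,1),42))
        for x in (-80,-60,60,80): print(cam,'rear x',x,'y 60..95',prof(x,np.arange(60,96,1),40))
E
python3 gap.py wrist top
```

```text
tcp chassis [ 0.2501734  84.00775416] [ 0.18971283  1.30115049 -0.44900508]
wrist front x -80 y -90..-60 [0, 0, 0, 0, 0, 0, 0, 0, 0, 0, 0, 0, 0, 0, 0, 0, 0, 0, 0, 0, 0, 0, 0, 0, 0, 0, 0, 0, 0, 0, 0]
wrist front x -30 y -90..-60 [0, 0, 0, 0, 0, 0, 0, 0, 0, 0, 0, 0, 0, 0, 0, 0, 0, 0, 0, 0, 0, 0, 0, 0, 0, 0, 0, 0, 0, 0, 0]
wrist front x 30 y -90..-60 [0, 0, 0, 0, 0, 0, 0, 0, 0, 0, 0, 0, 0, 0, 0, 0, 0, 0, 0, 0, 0, 0, 0, 0, 0, 0, 0, 0, 0, 0, 0]
wrist front x 80 y -90..-60 [0, 0, 0, 0, 0, 0, 0, 0, 0, 0, 0, 0, 0, 0, 0, 0, 0, 0, 0, 0, 0, 0, 0, 0, 0, 0, 0, 0, 0, 0, 0]
wrist rear x -80 y 60..95 [136, 133, 132, 132, 131, 135, 136, 138, 139, 140, 138, 137, 136, 136, 103, 50, 82, 89, 88, 80, 76, 76, 77, 76, 76, 76, 75, 82, 89, 90, 39, 21, 24, 27, 25, 29]
wrist rear x -60 y 60..95 [137, 133, 133, 133, 132, 134, 137, 137, 139, 140, 139, 139, 135, 138, 102, 30, 16, 18, 17, 17, 18, 18, 17, 17, 19, 18, 19, 17, 17, 18, 19, 29, 28, 28, 27, 30]
wrist rear x 60 y 60..95 [140, 140, 140, 139, 137, 139, 140, 139, 139, 139, 139, 140, 136, 139, 108, 34, 17, 16, 19, 17, 18, 18, 19, 17, 18, 18, 17, 18, 18, 18, 1
[... 917 characters left out ...]
 rear x -80 y 60..95 [78, 82, 91, 100, 108, 112, 116, 114, 107, 99, 92, 87, 82, 81, 82, 82, 81, 79, 77, 72, 66, 62, 58, 55, 52, 50, 49, 47, 44, 42, 41, 41, 42, 42, 42, 42]
top rear x -60 y 60..95 [117, 102, 85, 75, 72, 69, 63, 55, 47, 43, 40, 38, 39, 40, 41, 42, 43, 45, 48, 51, 54, 55, 55, 56, 57, 58, 59, 60, 61, 60, 58, 57, 57, 57, 57, 58]
top rear x 60 y 60..95 [141, 136, 138, 140, 143, 148, 152, 149, 140, 131, 124, 120, 115, 107, 96, 87, 70, 52, 35, 35, 35, 35, 35, 35, 35, 35, 36, 38, 44, 51, 60, 73, 86, 95, 102, 109]
top rear x 80 y 60..95 [127, 110, 95, 87, 81, 76, 76, 78, 81, 87, 91, 97, 97, 96, 95, 94, 93, 93, 97, 100, 102, 101, 100, 93, 79, 63, 52, 44, 36, 39, 46, 54, 65, 78, 91, 98]
```

Rear edge reads at chassis y ≈ 74.7 on both sides, with a narrow gap to the deck edge, which matches home. Back off, rise, and check.

Request:
move_arm --series "-0.05 0.7 0 0 0 0; -0.1 1.5 0 0 0 0; 0 2 2 0 0 0; -0.2 4 4 0 0 0; -0.2 4 4.5 0 0 0; -0.2 4 4.5 0 0 0; 0 4 2 0 0 0; 0 0 0 0 0 0; 0 0 0 0 0 0; 0 0 0 0 0 0"

```text
time: 22.8
eef_pos: [0.5106, 0.3562, 0.2147]
orientation: [2.3, -2.137, 0.0]
wrist_force: [0.5, -0.2, 0.2]
width: 0.004
```

Run:
```python
from gap import *
st=env.state(); print('tcp chassis',inv(st['eef_pos']),st['eef_pos'])
for cam in ('wrist','top'):
    s=snap(cam); g=cv2.cvtColor(s['frame'],cv2.COLOR_BGR2GRAY).astype(np.float32); cv2.imwrite(f'pics/{cam}10.png',s['frame'])
    def prof(pts):
        P=np.array([proj(s,W(*p)) for p in pts],np.float32)
        return cv2.remap(g,P[:,:1].copy(),P[:,1:].copy(),cv2.INTER_LINEAR).ravel().astype(int).tolist()
    for x in (-80,-30,30,80): print(cam,'front',x,'y -88..-66',prof([(x,y,40) for y in range(-88,-65)]))
    for x in (-95,-70,70,95): print(cam,'rear',x,'y 66..86',prof([(x,y,40) for y in range(66,87)]))
    for y in (-60,0,60): 
        for sg in (-1,1): print(cam,'side',sg,y,'|x| 96..114',prof([(sg*x,y,40) for x in range(96,115)]))
```

```text
tcp chassis [  6.85105635 285.17813192] [0.51059537 0.35622619 0.2146586 ]
wrist front -80 y -88..-66 [0, 0, 0, 0, 0, 0, 0, 0, 0, 0, 0, 0, 0, 0, 0, 0, 0, 0, 0, 0, 0, 0, 0]
wrist front -30 y -88..-66 [0, 0, 0, 0, 0, 0, 0, 0, 0, 0, 0, 0, 0, 0, 0, 0, 0, 0, 0, 0, 0, 0, 0]
wrist front 30 y -88..-66 [0, 0, 0, 0, 0, 0, 0, 0, 0, 0, 0, 0, 0, 0, 0, 0, 0, 0, 0, 0, 0, 0, 0]
wrist front 80 y -88..-66 [0, 0, 0, 0, 0, 0, 0, 0, 0, 0, 0, 0, 0, 0, 0, 0, 0, 0, 0, 0, 0, 0, 0]
wrist rear -95 y 66..86 [0, 0, 0, 0, 0, 0, 0, 0, 0, 0, 57, 228, 228, 228, 228, 228, 228, 228, 228, 228, 228]
wrist rear -70 y 66..86 [0, 0, 0, 0, 0, 0, 0, 0, 0, 0, 0, 0, 0, 71, 229, 229, 229, 229, 228, 228, 228]
wrist rear 70 y 66..86 [0, 0, 0, 0, 0, 0, 0, 0, 0, 0, 0, 0, 0, 0, 29, 209, 239, 239, 239, 239, 239]
wrist rear 95 y 66..86 [0, 0, 0, 0, 0, 0, 0, 0, 0, 0, 0, 0, 120, 240, 240, 240, 240, 239, 238, 238, 238]
wrist side -1 -60 |x| 96..114 [0, 0, 0, 0, 0, 0, 0, 0, 0, 0, 0, 0, 0, 0, 0, 0, 0, 0, 0]
wrist side 1 -60 |x| 96..114 [0, 0, 0, 0, 0, 0, 0, 0, 0, 0, 0, 0, 0, 0, 0, 0, 0, 0, 0]
wrist side -1 0 |x| 96..114 [0, 0, 0, 0, 0, 0, 
[... 1365 characters left out ...]
-60 |x| 96..114 [246, 246, 245, 244, 243, 239, 235, 232, 229, 226, 217, 185, 151, 119, 89, 57, 43, 39, 34]
top side 1 -60 |x| 96..114 [246, 246, 246, 246, 246, 246, 246, 246, 246, 229, 204, 178, 165, 156, 148, 129, 108, 88, 70]
top side -1 0 |x| 96..114 [246, 246, 246, 246, 246, 246, 244, 241, 239, 218, 195, 169, 137, 104, 73, 55, 37, 27, 29]
top side 1 0 |x| 96..114 [246, 246, 246, 246, 246, 246, 246, 246, 233, 219, 205, 187, 169, 151, 131, 111, 92, 75, 59]
top side -1 60 |x| 96..114 [246, 246, 246, 246, 246, 246, 246, 244, 241, 238, 218, 189, 163, 119, 69, 28, 29, 30, 31]
top side 1 60 |x| 96..114 [246, 246, 246, 246, 246, 246, 246, 246, 246, 234, 210, 186, 168, 155, 143, 125, 105, 84, 67]
```

Request:
move_arm --series "0.2 -4.5 2 0 0 0; 0.2 -4.5 2 0 0 0; 0.2 -4.5 2 0 0 0; 0.1 -3.5 0 0 0 0; 0 0 0 0 0 0; 0 0 0 0 0 0; 0 0 0 0 0 0"

```text
time: 23.78
eef_pos: [0.518, 0.1876, 0.2752]
orientation: [2.302, -2.137, -0.0]
wrist_force: [0.8, -0.2, -0.4]
width: 0.002
```

```bash
cat > dots.py <<'E'
from gap import *
import pickle,sys
n=sys.argv[1]; s=snap('wrist',n+'.png'); pickle.dump(s,open(n+'.pkl','wb'))
st=env.state(); print('tcp chassis',inv(st['eef_pos']),st['eef_pos'][2])
g=cv2.cvtColor(s['frame'],cv2.COLOR_BGR2GRAY).astype(np.float32)
def prof(pts):
    P=np.array([proj(s,W(*p)) for p in pts],np.float32)
    return cv2.remap(g,P[:,:1].copy(),P[:,1:].copy(),cv2.INTER_LINEAR).ravel().astype(int).tolist()
for x in (-80,-30,30,80): print('front',x,'y -84..-66',prof([(x,y,40) for y in range(-84,-65)]))
for x in (-95,-70,70,95): print('rear',x,'y 66..86',prof([(x,y,40) for y in range(66,87)]))
for y in (-60,0,60):
    for sg in (-1,1): print('side',sg,y,'|x| 96..114',prof([(sg*x,y,40) for x in range(96,115)]))
# dark small blobs inside cover area
gi=g.astype(np.uint8); bh=cv2.morphologyEx(gi,cv2.MORPH_BLACKHAT,np.ones((9,9)))
nn,l,sta,cen=cv2.connectedComponentsWithStats((bh>45).astype(np.uint8))
for i in range(1,nn):
    if 4<=sta[i,4]<=40:
        q=inv(at(s,*cen[i],.04)); 
        if abs(q[0])<100 and -77<q[1]<77: print('dot',cen[i].round(1),sta[i,4],q.round(1))
E
python3 dots.py d1
```

```text
tcp chassis [  2.04796221 116.5714617 ] 0.2751834465856415
front -80 y -84..-66 [80, 126, 166, 147, 102, 36, 37, 107, 225, 242, 244, 239, 237, 238, 239, 239, 239, 238, 237]
front -30 y -84..-66 [85, 131, 170, 155, 107, 36, 31, 99, 207, 242, 247, 241, 240, 239, 239, 239, 239, 239, 239]
front 30 y -84..-66 [84, 132, 165, 154, 114, 43, 37, 94, 217, 241, 247, 240, 239, 239, 239, 239, 239, 239, 239]
front 80 y -84..-66 [73, 143, 159, 148, 109, 57, 42, 64, 201, 248, 245, 241, 240, 239, 239, 240, 240, 240, 239]
rear -95 y 66..86 [147, 148, 150, 149, 149, 149, 149, 141, 121, 90, 89, 90, 90, 90, 91, 91, 91, 91, 91, 91, 91]
rear -70 y 66..86 [147, 149, 151, 152, 151, 150, 148, 140, 106, 84, 79, 92, 92, 91, 91, 91, 92, 91, 90, 90, 90]
rear 70 y 66..86 [154, 153, 151, 152, 151, 152, 151, 143, 112, 89, 81, 95, 97, 97, 96, 96, 96, 96, 96, 96, 96]
rear 95 y 66..86 [239, 239, 239, 239, 239, 240, 244, 241, 215, 121, 144, 170, 169, 169, 168, 167, 167, 166, 166, 165, 165]
side -1 -60 |x| 96..114 [235, 234, 234, 235, 235, 235, 237, 236, 226, 232, 166, 13, 78, 135, 165, 115, 57, 21, 24]
side 1 -60 |x| 96..114 [240, 240, 240, 239, 239, 239, 240, 243, 243, 197, 105, 40, 92, 165, 163, 114, 61, 16, 24]
side -1 0 |x| 96..114 [237, 237, 237, 237, 237, 238, 238, 239, 241, 244, 157, 84, 53, 147, 170, 142, 52, 27, 21]
side 1 0 |x| 96..114 [239, 239, 239, 239, 239, 239, 240, 244, 248, 218, 138, 72, 116, 156, 162, 126, 41, 17, 26]
side -1 60 |x| 96..114 [145, 146, 146, 145, 145, 145, 145, 147, 147, 140, 104, 62, 47, 89, 96, 80, 44, 27, 24]
side 1 60 |x| 96..114 [239, 239, 239, 239, 239, 240, 242, 250, 223, 154, 62, 49, 88, 171, 174, 122, 16, 21, 25]
dot [186.   30.5] 16 [ 95.  -67.3]
dot [328.5  30.7] 14 [-95.3 -67.6]
dot [194.2 100.7] 6 [83.4 30.6]
dot [186.1 114.4] 17 [94.7 48.7]
dot [328.6 114.6] 13 [-95.6  48.6]
dot [190. 134.] 11 [90.  75.3]
```

Run:
```python
from gap import *
import pickle
def blobs(s):
    g=cv2.cvtColor(s['frame'],cv2.COLOR_BGR2GRAY); bh=cv2.morphologyEx(g,cv2.MORPH_BLACKHAT,np.ones((9,9)))
    n,l,sta,cen=cv2.connectedComponentsWithStats((bh>30).astype(np.uint8)); out=[]
    for i in range(1,n):
        if 4<=sta[i,4]<=60:
            w=bh*(l==i); m=cv2.moments(w.astype(np.float32)); out.append((m['m10']/m['m00'],m['m01']/m['m00']))
    return np.array(out)
def near(B,p): return B[np.argmin(((B-p)**2).sum(1))]
for n,pts in (('wrist4',[(168.5,130.5),(343,130.5)]),('wrist1',[(270*.64,265*.64),(456*.64,313*.64)]),('d1',[(186,30.5),(328.5,30.7)]),('d1',[(186.1,114.4),(328.6,114.6)])):
    s=pickle.load(open(n+'.pkl','rb')); B=blobs(s); P=[near(B,p) for p in pts]
    print(n,np.round(P,1).tolist(),{z:round(float(np.linalg.norm(at(s,*P[0],z/1e3)-at(s,*P[1],z/1e3))*1000),1) for z in (36,40,44,48)})
```

```text
wrist4 [[168.4, 130.4], [341.9, 130.6]] {36: 195.3, 40: 192.9, 44: 190.5, 48: 188.1}
wrist1 [[173.1, 169.5], [290.9, 200.4]] {36: 193.5, 40: 191.8, 44: 190.1, 48: 188.3}
d1 [[186.1, 30.5], [328.5, 30.7]] {36: 192.0, 40: 190.1, 44: 188.2, 48: 186.2}
d1 [[186.1, 114.5], [328.6, 114.6]] {36: 192.3, 40: 190.4, 44: 188.4, 48: 186.5}
```

The dot spacing gives a cover top of z ≈ 40 mm at both front and rear, so it is level and fully down. Handing in.

```bash
python3 -c "
from h import *
st=env.state();print(st['time'],st['wrist_force'],st['eef_pos']);print(env.sign_off())"
```

```text
23.825 [0.00763133 0.0342081  0.48828414] [0.51800657 0.18771402 0.27518345]
the job is handed in; nothing more can be done
None
```

The job is handed in at 23.8 s, with the short module in the cradle and the cover home in its recess, by my last checks.

- **Module:** I picked up the short aluminium module from the bench and set it on the pad with its ports towards the front panel. The contact force was about 10 N at the expected seat height. Before the cover went on, the wrist and top views showed it flat between the four corners.
- **Cover:** I pushed it by the lip with closed fingers at about 4 N or less, then backed off clear.
    - The front edge reads about y −76.6 mm and the rear about +74.1 mm in the chassis frame. That puts the centre near −1 mm, inside the ±2 mm home range.
    - The spacing of its screw dots puts the top at z ≈ 40 mm at both front and rear, so it is level and fully down.
- **Disagreements:**
    - The top camera placed the cradle about 6 mm lower in y than the wrist camera did, so I relied on the wrist camera.
    - In the last wrist view the cover looked about 3 mm wider than its 208 mm, which I put down to edge blur.
- **Not checked:** I reached the picture limit, so the final cover checks are numeric only. I did not look at the other bench items again at the end; no reading showed unexpected contact during the moves.

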